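Tidy the genkan bench after shoe polishing

ROBOT

A 6-joint arm with a two-finger parallel gripper is mounted at the origin on the work surface. World frame = base frame: x ahead of the robot, y to its left, z up, the work surface at z = 0. Lengths are in mm, angles in rad, forces in N, time in s.
With the tool pointing down it reaches from about 350 to 775 mm from the base axis. Payload 7.3 kg.
Tool frame: the origin (TCP) lies midway between the tips of the shut fingers; the grasp point (between the pads) lies 19 mm behind it (bot.tcp_to_grasp is the distance from the TCP to the grasp point, in mm); z points along the fingers, y is the line along which they close (so a half turn about z gives the same grasp; the last joint's range is limited). The gripper opens to 92 mm and grips with 3 to 60 N. Pads are 19 mm wide; open, the fingers measure 130 mm over their backs; the gripper's body (75 mm by 190 mm) begins 47 mm behind the grasp point.
Start: joints at [1.173, 0.342, 1.524, -0, 1.275, -0.146], TCP at [130.786, 508.468, 226.741] pointing down, gripper open.
Joint ranges: [-2.53, 2.53], [-0.77, 2.02], [0.04, 2.7], [-1, 4.14], [0.28, 2.66], [-3.11, 3.11]. Speed limits (rad/s): [2.57, 2.57, 3.14, 3.14, 3.14, 3.14].

INTERFACE

Orientations are given as [roll, pitch, yaw] about the fixed x, y, z axes, in that order (R = Rz(yaw) Ry(pitch) Rx(roll)).
In Python, from plant import bot, viewer gives the robot as it stands. The module is installed in compiled form; this text tells all that it offers.
- The arm moves only by the shell command python3 -m handwheel 'ROWS'. ROWS is text: rows parted by semicolons, each of 7 numbers parted by spaces: the shift along the tool's x, y, z scaled (see below), then the turn, a rotation vector about the tool's x, y, z scaled (see below), then the opening, from -1 (shut) to 1 (fully open), so that 0 is half open. In form: tx ty tz rx ry rz gripper; .... A call has 1 to 8 rows; each row is the pose to reach, as a shift and turn from the pose commanded when the call began, along the tool's axes at that moment, turning the shorter way round; what a row does not reach only later rows make up. The controller multiplies each number of a shift by 10 cm and each number of a turn by pi rad. A row lasts 1/12 s, in which the tool goes at most 41.7 mm and 7.16 degrees, less where a joint would pass 70% of its speed; a pose out of reach is approached as far as the arm can. A call with a number of a shift or a turn outside -1 to 1 is refused whole. A call with a gripper value outside its range is refused whole. The fingers move at their own pace and stop on an object; the grip force is fixed at half the most. Time passes only in rows, so rows that repeat a pose let the fingers close. It gives the time, the measured TCP pose, the force, the opening and the grip force at its end, in the units of the state.
- bot.get_obs(): the state, without advancing time (a new reading comes with each control period).
- viewer.capture(name): name is "side" or "top" or "wrist"; returns a dict with "frame" (480x640x3 uint8, red, green, blue), "fov_y" (degrees; the focal length in pixels is half the picture's height over the tangent of half this angle, whatever the lens; pixels are square), "cx", "cy" (the principal point, pixels), "dist_coeffs" ([k1, k2, p1, p2, k3] as OpenCV has them; the pictures are not rectified), "T" (4x4, takes a point from camera to world coordinates). Camera axes: x right, y down, z forward; pixel columns grow to the right and rows downward; lengths in mm; the calibration is good to about 2 mm. A picture is of the moment at which its call begins. There is no depth.
- bot.close_job(): hands the job in; it is judged then, once.
Trained networks look in a picture, given as the dict that the camera call returned (one of the last four; its "shot" number tells which), for a name from the list of things; names that differ only in an ending like _2 or _b are one class to them, and where a whole thing is asked for, a point or a joint stands for the part that bears it (a point fixed in the world has none). Each returns a list of dicts, best first, with "score" (0 to 1); they miss things now and then, are a little off and sometimes report something else, mostly with a low value. They report only what shows in the picture. A call takes as long as a camera call. They do not tell look-alikes from the thing itself.
- viewer.recognise(target, picture): "centre" ([column, row] in pixels, amid what is visible of it).
- viewer.cut_out(target, picture): "pixels" (480x640 bool, what is visible of it) and "centre" ([column, row] in pixels, amid what is visible of it).
The state is a dict: "time": time; "joint_positions": joint angles; "dq": joint speeds; "tau": joint torques, N m; "tool_pos": TCP position; "tcp_rot": TCP orientation; "contact_force": force on the tool from outside, world axes, zero at the start; "moment": the same for the moment, N m; "grip_width": finger opening in mm; "finger_force": force on a finger pad.
Only numpy, scipy, OpenCV 4.12 (cv2) and the standard library are available. Lean on these libraries where they do the work, as an engineer would, in place of code of your own. Each camera call takes 0.05 s, during which the arm holds its last target. There are 200 camera calls.

TASK

Tidy up after polishing: put the closed tin of polish away, right way up, in the storage well, and set the well's loose cover back on so that it sits fully home and level. Lay every cedar shoe tree to air, flat side down, on the raised sloping rack so that it lies up and down the slope (either end down), centred across both narrow rails, and the trees do not touch one another. Leave the shoehorn, key dish, carabiner and brush where they are.

Things in the scene. Friction and masses are not known exactly. Their poses are not given: they have to be found in the camera images.
- bed: sloping bed of the fixed dark-wood rack: two rails 14 mm wide, 350 mm long along bed y, at bed x = -38 and +38 mm, their tops in the plane z = 0. Origin midway between them, 85 mm above the bench; x points up the slope (15 deg, away from the robot), z is its normal. A lip (x = -84 to -74 mm) and end cheeks (inner faces y = -167, +167 mm) rise 10 mm above the plane. A tree laid right has its underside at z = 0
- well: fixed white storage well: open square box 148 x 148 mm, 50 mm high, walls 8 mm (inside 132 x 132), inner floor 8 mm above the bench; origin at the centre of its underside on the bench, x and y along its sides
- cover: loose plywood cover, at first on the well, 0.3 kg: board 148 x 148 x 8 mm, under it a panel 124 x 124 x 8 mm that drops inside the rim (4 mm play all round), on top a dark bar handle 80 mm long (along x), 16 wide, 26 high (top 34 mm above origin). Origin: centre of the board's underside, 50 mm above the bench when seated, 8 mm if laid on the bench; z up. Any quarter turn fits
- tin: closed round flat tin of polish, 58 mm across, 28 mm high, 0.12 kg; origin at the centre of its underside, z up
- tree1: cedar toe-form shoe tree, 126 x 44 x 32 mm, 0.11 kg, lying flat side down; origin in its flat underside, x along it from the round toe (tip at x = -58 mm) to the heel face (+50 mm) with a stub knob (to +68 mm), y across its 44 mm width, z up. Sides upright and parallel from x = -36 to +50 mm. May be absent (None)
- tree2: cedar toe-form shoe tree, 126 x 44 x 32 mm, 0.11 kg, lying flat side down; origin in its flat underside, x along it from the round toe (tip at x = -58 mm) to the heel face (+50 mm) with a stub knob (to +68 mm), y across its 44 mm width, z up. Sides upright and parallel from x = -36 to +50 mm. May be absent (None)
- tree3: cedar toe-form shoe tree, 126 x 44 x 32 mm, 0.11 kg, lying flat side down; origin in its flat underside, x along it from the round toe (tip at x = -58 mm) to the heel face (+50 mm) with a stub knob (to +68 mm), y across its 44 mm width, z up. Sides upright and parallel from x = -36 to +50 mm. May be absent (None)
- tree4: cedar toe-form shoe tree, 126 x 44 x 32 mm, 0.11 kg, lying flat side down; origin in its flat underside, x along it from the round toe (tip at x = -58 mm) to the heel face (+50 mm) with a stub knob (to +68 mm), y across its 44 mm width, z up. Sides upright and parallel from x = -36 to +50 mm. May be absent (None)
- shoehorn: bystander: long red plastic shoehorn, 334 x 42 x 6 mm; origin under its middle, x along it
- dish: bystander: white ceramic key dish, 116 mm across, 24 mm high; origin under its centre
- carabiner: bystander: stainless carabiner lying flat, 80 x 42 x 10 mm; origin under its centre, x along it
- brush: bystander: shoe brush, 150 x 48 x 38 mm; origin under its centre, x along it
There are look-alikes about, which are no part of the job. Leave any blue or orange look-alike of the tree1 alone.

How it is judged:
By the outcome, as a careful person would: the job done as asked, in the order asked, and still so for the second after the job is handed in, with the robot touching nothing.
Of tree1, tree2, tree3, tree4 only 2 to 4 are there at a start; the rules pass over those that are not, and their reading is None.
At some moment in a run one of tree1, tree2, tree3, tree4, tin may be knocked a few centimetres aside while the robot is not near it.
It also fails if it takes over 210 s, if anything falls off the work surface, if the arm or the gripper's body presses on something with over 40 N, if the wrist force passes 120 N, or if a joint passes its speed limit or range.

## Working session

There is one attempt and no reset: what is moved stays moved. The work goes in short steps, Python scripts to look and compute and a shell command to move; the robot and the scene stay as the last step left them, time stands still between calls to the robot, and variables do not carry over. Pictures are saved under pics/ and viewed, at most 14 in all, crops included, and the job is handed in when it is done.

```bash
mkdir -p pics; python3 - <<'E'
from plant import bot, viewer
import cv2
o=bot.get_obs(); print(o['time'],o['tool_pos'],o['tcp_rot'],o['grip_width'])
for n in ['top','side']:
    p=viewer.capture(n); cv2.imwrite(f'pics/{n}0.png',p['frame'][:,:,::-1]); print(n,p['fov_y'],p['cx'],p['cy'],p['dist_coeffs'],p['T'])
E
```

```text
0.0 [130.6240172  508.06602077 226.03393316] [-3.14002548e+00 -2.27800293e-04  2.88978539e+00] 91.75505429618434
top 48.552171182713536 314.02669201618755 254.21118631987508 [0.02160581 0.         0.         0.         0.        ] [[ 9.32712583e-03 -9.95149409e-01  9.79319082e-02  4.18272277e+02]
 [-9.99759742e-01 -7.33772562e-03  2.06546737e-02  8.29294832e+01]
 [-1.98358889e-02 -9.81010281e-02 -9.94978756e-01  1.28695841e+03]
 [ 0.00000000e+00  0.00000000e+00  0.00000000e+00  1.00000000e+00]]
side 46.13625951361209 310.76349365474044 248.3491736775514 [0.02685549 0.         0.         0.         0.        ] [[ 9.12290653e-01  2.66361754e-01 -3.11090309e-01  1.04268204e+03]
 [ 4.09430645e-01 -6.10999134e-01  6.77529782e-01 -1.02895892e+03]
 [-9.60788824e-03 -7.45473993e-01 -6.66465463e-01  1.19110020e+03]
 [ 0.00000000e+00  0.00000000e+00  0.00000000e+00  1.00000000e+00]]
```

View pics/top0.png

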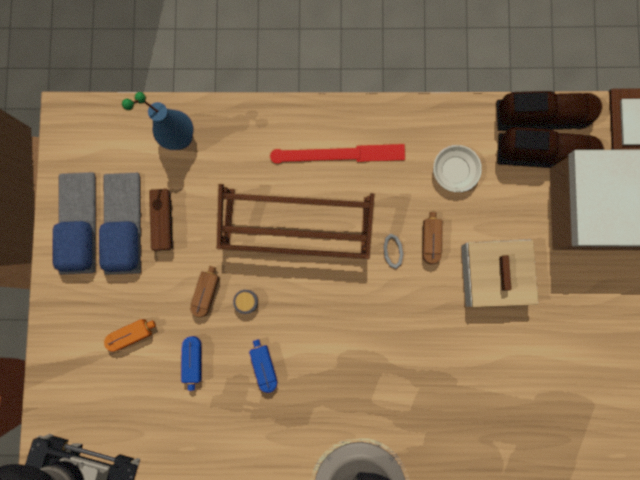

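View pics/side0.png

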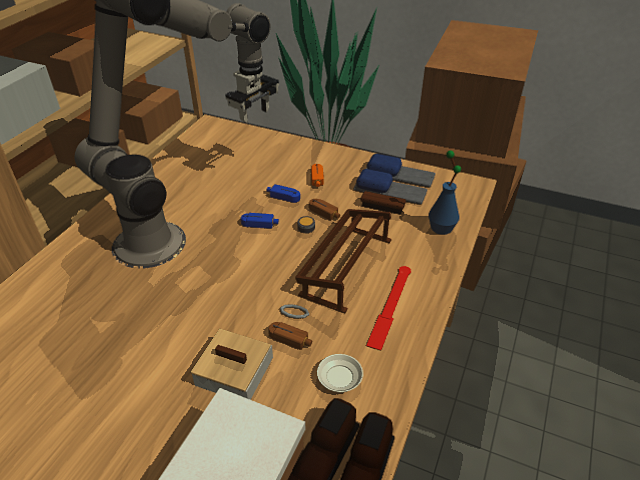

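```bash
cat > h.py <<'E'
from plant import bot, viewer
import cv2, numpy as np
from scipy.optimize import minimize
from scipy.spatial.transform import Rotation as Ro
def K(p):
    f=240/np.tan(np.radians(p['fov_y']/2)); return np.array([[f,0,p['cx']],[0,f,p['cy']],[0,0,1]])
def proj(p,X):
    Ti=np.linalg.inv(p['T']); return cv2.projectPoints((np.asarray(X,float)@Ti[:3,:3].T+Ti[:3,3]),np.zeros(3),np.zeros(3),K(p),np.array(p['dist_coeffs']))[0][:,0]
def ray(p,uv,z=0):
    n=cv2.undistortPoints(np.array(uv,float).reshape(-1,1,2),K(p),np.array(p['dist_coeffs']))[:,0]
    d=np.c_[n,np.ones(len(n))]@p['T'][:3,:3].T; o=p['T'][:3,3]; return o+d*((z-o[2])/d[:,2])[:,None]
def box(x0,x1,y0,y1,z0,z1): return np.array([[x,y,z] for x in(x0,x1) for y in(y0,y1) for z in(z0,z1)],float)
a=np.linspace(np.pi/2,1.5*np.pi,15)
o=np.vstack([np.c_[-36+22*np.cos(a),22*np.sin(a)],[[50,-22],[50,22]]])
TREE=[np.vstack([np.c_[o,0*o[:,0]],np.c_[o,0*o[:,0]+18],np.c_[o*[.93,.72],0*o[:,0]+32]]),box(50,68,-8,8,6,22)]
b=np.linspace(0,2*np.pi,40)
TIN=[np.vstack([np.c_[29*np.cos(b),29*np.sin(b),0*b+z] for z in(0,28)])]
COVER=[box(-74,74,-74,74,0,8)]
BED=[box(31,45,-175,175,-10,0),box(-45,-31,-175,175,-10,0),box(-84,-74,-175,175,-10,10),box(-84,45,167,175,-10,10),box(-84,45,-175,-167,-10,10)]
RB=Ro.from_euler('y',-15,degrees=True).as_matrix()
def place(parts,q,z,R0=np.eye(3)):
    R=Ro.from_euler('z',q[2]).as_matrix()@R0; return [P@R.T+[q[0],q[1],z] for P in parts]
S=4
def sil(p,parts):
    m=np.zeros((480*S//2,640*S//2),np.uint8)
    for P in parts:
        h=cv2.convexHull(proj(p,P).astype(np.float32)); cv2.fillConvexPoly(m,np.round((h+.5)*S/2*16-8).astype(np.int32),1,shift=4)
    return m>0
def fit(pm,parts,q0,z,R0=np.eye(3)):
    pm=[(p,cv2.resize(m.astype(np.uint8)*255,None,fx=S/2,fy=S/2,interpolation=cv2.INTER_LINEAR)>127) for p,m in pm]
    def c(q):
        t=0
        for p,m in pm:
            s=sil(p,place(parts,[q[0],q[1],q[2]/100],z,R0)); t+=1-(s&m).sum()/max(1,(s|m).sum())
        return t/len(pm)
    x0=np.array([q0[0],q0[1],q0[2]*100]); r=None
    for d in (8,3):
        r=minimize(c,x0,method='Nelder-Mead',options=dict(initial_simplex=np.vstack([x0]+[x0+e*d for e in np.diag([1,1,1.5])]),maxiter=90,xatol=.1,fatol=1e-4)); x0=r.x
    return [x0[0],x0[1],x0[2]/100],r.fun
def draw(img,p,parts,col):
    for P in parts: cv2.polylines(img,[np.round(cv2.convexHull(proj(p,P).astype(np.float32))*16).astype(np.int32)],True,col,1,shift=4)
E
python3 - <<'E'
from h import *
import pickle
p=viewer.capture('top'); s=viewer.capture('side'); D={}
for t in ['tree1','tin','cover','bed','well']:
    for n,q in (('top',p),('side',s)):
        D[t,n]=r=[d for d in viewer.cut_out(t,q)]
        print(t,n,[(round(d['score'],2),np.round(d['centre']).tolist(),int(d['pixels'].sum())) for d in r])
pickle.dump((p,s,D),open('d.pkl','wb'))
E
```

```text
tree1 top [(0.88, [204.0, 292.0], 874), (0.75, [126.0, 338.0], 928), (0.64, [430.0, 239.0], 943), (0.62, [192.0, 361.0], 995)]
tree1 side [(0.92, [325.0, 208.0], 410), (0.91, [287.0, 193.0], 410), (0.87, [289.0, 333.0], 739), (0.78, [318.0, 176.0], 264), (0.72, [258.0, 219.0], 475)]
tin top [(0.58, [246.0, 303.0], 524)]
tin side [(0.65, [304.0, 228.0], 252), (0.3, [323.0, 209.0], 371), (0.19, [388.0, 315.0], 1066)]
cover top [(0.83, [503.0, 273.0], 4210)]
cover side [(0.79, [233.0, 362.0], 2919), (0.19, [341.0, 374.0], 1398)]
bed top [(0.72, [294.0, 230.0], 3118)]
bed side [(0.94, [340.0, 251.0], 2192)]
well top [(0.8, [467.0, 273.0], 438)]
well side [(0.78, [250.0, 382.0], 854), (0.42, [292.0, 307.0], 121), (0.41, [323.0, 207.0], 456)]
```

```bash
python3 - <<'E'
from h import *
import pickle
p,s,D=pickle.load(open('d.pkl','rb'))
img={0:p['frame'][:,:,::-1].copy(),1:s['frame'][:,:,::-1].copy()}
def near(t,n,c): return min(D[t,n],key=lambda d:np.hypot(*(d['centre']-np.array(c))))['pixels']
CV=COVER+[box(-40,40,-8,8,8,34)]
# yaw: knob directions
def go(name,t,parts,ct,cs,head,z,R0=np.eye(3)):
    m=near(t,'top',ct); q0=[*ray(p,[ct],z)[0][:2],head]
    for nm,pm in (('both',[(p,m),(s,near(t,'side',cs))]),('top',[(p,m)]),('side',[(s,near(t,'side',cs))])):
        q,f=fit(pm,parts,q0,z,R0); print(name,nm,np.round(q,3),round(f,3))
        if nm=='both':
            for i,c in((0,p),(1,s)): draw(img[i],c,place(parts,q,z,R0),(0,255,0))
go('treeL','tree1',TREE,(204,292),(325,208),-.3,0)
go('treeR','tree1',TREE,(431,239),(289,333),0.,0)
go('tin','tin',TIN,(246,303),(304,228),0,0)
go('cover','cover',CV,(503,273),(233,362),0.05,50)
go('bed','bed',BED,(294,230),(340,251),-.05,85,RB)
big=cv2.resize(img[0][170:330,180:540],None,fx=2.2,fy=2.2,interpolation=cv2.INTER_CUBIC)
sd=cv2.resize(img[1][180:400,180:420],None,fx=2,fy=2,interpolation=cv2.INTER_CUBIC)
cv2.imwrite('pics/fit_top.png',big); cv2.imwrite('pics/fit_side.png',sd)
E
```

```text
treeL both [ 4.47874e+02  3.73130e+02 -2.97000e-01] 0.111
treeL top [ 4.48750e+02  3.73331e+02 -2.93000e-01] 0.088
treeL side [ 4.47592e+02  3.69715e+02 -3.06000e-01] 0.098
treeR both [ 5.79780e+02 -1.73631e+02 -4.00000e-02] 0.082
treeR top [ 5.80918e+02 -1.74442e+02 -3.10000e-02] 0.045
treeR side [ 5.77190e+02 -1.71397e+02 -5.30000e-02] 0.072
tin both [4.28321e+02 2.71534e+02 7.20000e-02] 0.086
tin top [4.29226e+02 2.72389e+02 7.00000e-02] 0.046
tin side [4.28255e+02 2.70607e+02 8.00000e-02] 0.109
cover both [ 4.98338e+02 -3.25017e+02  4.10000e-02] 0.044
cover top [ 4.98863e+02 -3.25082e+02  5.00000e-02] 0.031
cover side [ 4.97854e+02 -3.24833e+02  3.70000e-02] 0.055
bed both [ 6.21879e+02  1.52309e+02 -5.70000e-02] 0.173
bed top [5.87209e+02 1.50874e+02 2.07000e-01] 0.842
bed side [ 6.22831e+02  1.48612e+02 -6.00000e-02] 0.107
```

View pics/fit_top.png

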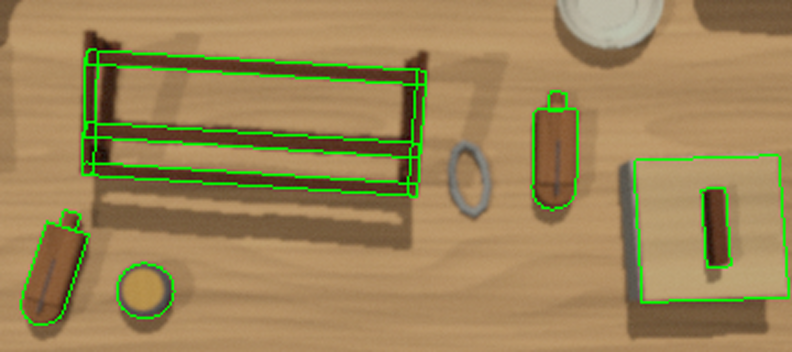

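View pics/fit_side.png

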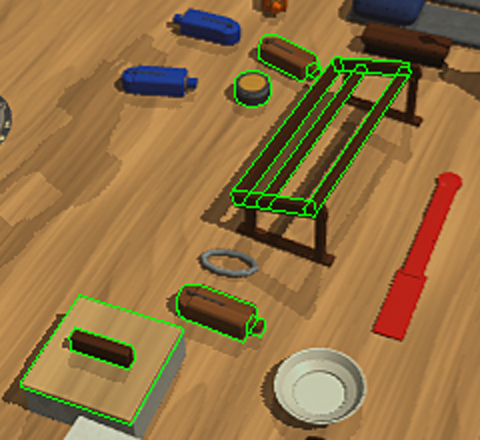

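Top view: trees at (205,292) and (432,240), the tin at (246,302), the rack around (295,230) and the cover at (503,273). The blue and orange items are look-alikes. The green model outlines match the objects well in both views, so I'm moving over the cover first.

```bash
H="python3 -m handwheel"
python3 -m handwheel '-0.92 0.24 0 0 0 -0.08 1;-0.92 0.24 0 0 0 -0.08 1;-0.92 0.24 0 0 0 -0.08 1;-0.92 0.24 0 0 0 -0.08 1'
python3 -m handwheel '-1 -1 0 0 0 0 1;-1 -1 0 0 0 0 1;-1 -1 0 0 0 0 1;-1 -1 0 0 0 0 1;-1 -1 0 0 0 0 1'
python3 -m handwheel '-1 -1 0 0 0 0 1;-1 -1 0 0 0 0 1;-1 -1 0 0 0 0 1;-1 -1 0 0 0 0 1;-1 -1 0 0 0 0 1'
```

```text
time: 1.03
tool_pos: [229.4, 508.6, 226.4]
tcp_rot: [3.141, 0.001, 3.138]
contact_force: [0.7, -0.4, -0.2]
grip_width: 92.1
finger_force: 0.0
time: 1.45
tool_pos: [327.4, 406.5, 226.8]
tcp_rot: [-3.141, 0.0, 3.137]
contact_force: [-0.3, 0.6, 1.0]
grip_width: 91.8
finger_force: 0.0
time: 1.87
tool_pos: [427.2, 307.3, 226.6]
tcp_rot: [-3.141, 0.0, 3.137]
contact_force: [0.1, -0.8, 0.9]
grip_width: 91.7
finger_force: 0.0
```

```bash
for i in 1 2 3 4 5; do python3 -m handwheel '0 -1 0 0 0 0 1;0 -1 0 0 0 0 1;0 -1 0 0 0 0 1;0 -1 0 0 0 0 1' >/dev/null; done
python3 -m handwheel '-0.71 -1 0 0 0 -0.015 1;-0.71 -1 0 0 0 -0.015 1;-0.71 -1 0 0 0 -0.015 1;-0.71 -1 0 0 0 -0.015 1;-0.71 -1 0 0 0 -0.015 1'
python3 -m handwheel '0 -0.32 0.5 0 0 0 1;0 -0.32 0.5 0 0 0 1;0 -0.32 0.5 0 0 0 1;0 -0.32 0.5 0 0 0 1'
python3 - <<'E'
from h import *
p=viewer.capture('wrist'); img=p['frame'][:,:,::-1].copy()
draw(img,p,place(COVER+[box(-40,40,-8,8,8,34)],[498.5,-325,.047],50),(0,255,0)); cv2.imwrite('pics/w1.png',img)
E
```

```text
time: 3.95
tool_pos: [498.5, -289.1, 225.3]
tcp_rot: [3.139, -0.001, -3.094]
contact_force: [-0.3, 0.0, -0.4]
grip_width: 91.6
finger_force: 0.0
time: 4.28
tool_pos: [498.3, -320.5, 176.6]
tcp_rot: [3.139, -0.001, -3.094]
contact_force: [1.4, 0.7, -0.3]
grip_width: 91.9
finger_force: 0.0
```

View pics/w1.png

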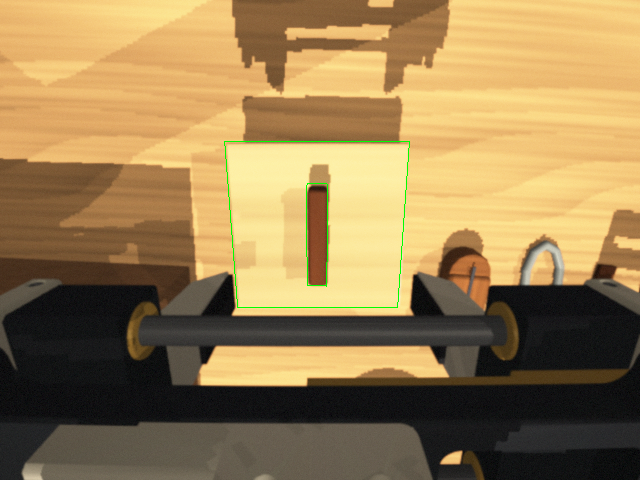

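```bash
python3 -m handwheel '0 -0.045 1 0 0 0 1;0 -0.045 1 0 0 0 1;0 -0.045 1 0 0 0 1;0 -0.045 1 0 0 0 1;0 -0.045 1 0 0 0 1'
python3 -m handwheel '0 0 0.15 0 0 0 1;0 0 0.15 0 0 0 1;0 0 0.15 0 0 0 1'
python3 -m handwheel '0 0 0 0 0 0 -1;0 0 0 0 0 0 -1;0 0 0 0 0 0 -1;0 0 0 0 0 0 -1;0 0 0 0 0 0 -1;0 0 0 0 0 0 -1;0 0 0 0 0 0 -1;0 0 0 0 0 0 -1'
python3 -m handwheel '0 0 0 0 0 0 -1;0 0 0 0 0 0 -1;0 0 0 0 0 0 -1;0 0 0 0 0 0 -1;0 0 0 0 0 0 -1;0 0 0 0 0 0 -1;0 0 0 0 0 0 -1;0 0 0 0 0 0 -1'
```

```text
time: 4.75
tool_pos: [499.0, -326.9, 78.1]
tcp_rot: [-3.141, 0.001, -3.094]
contact_force: [0.4, -0.3, 0.9]
grip_width: 91.8
finger_force: 0.0
time: 5.0
tool_pos: [499.2, -327.9, 63.9]
tcp_rot: [-3.14, 0.002, -3.094]
contact_force: [0.4, -0.2, 0.5]
grip_width: 91.9
finger_force: 0.0
time: 5.67
tool_pos: [498.2, -327.8, 61.6]
tcp_rot: [3.141, -0.0, -3.095]
contact_force: [-0.3, -0.3, 0.6]
grip_width: 43.0
finger_force: 0.0
time: 6.33
tool_pos: [497.7, -326.3, 61.6]
tcp_rot: [3.139, -0.001, -3.094]
contact_force: [-1.9, 5.4, 2.4]
grip_width: 15.6
finger_force: 30.0
```

```bash
python3 -m handwheel '0 0 -0.1 0 0 0 -1;0 0 -0.3 0 0 0 -1;0 0 -0.6 0 0 0 -1;0 0 -0.9 0 0 0 -1;0 0 -1 0 0 0 -1;0 0 -1 0 0 0 -1'
python3 -m handwheel '0.1 0.2 0 0 0 0 -1;0.2 0.5 0 0 0 0 -1;0.3 0.8 0 0 0 0 -1;0.3 0.8 0 0 0 0 -1'
python3 -m handwheel '0.1 0.3 0 0 0 0 -1;0.2 0.5 0 0 0 0 -1;0.3 0.7 0 0 0 0 -1;0.3 0.7 0 0 0 0 -1'
python3 -m handwheel '0.1 0.3 0 0 0 0 -1;0.2 0.5 0 0 0 0 -1;0.3 0.7 0 0 0 0 -1;0.3 0.7 0 0 0 0 -1;0.3 0.7 0 0 0 0 -1'
python3 -m handwheel '0 0 0.3 0 0 0 -1;0 0 0.6 0 0 0 -1;0 0 0.9 0 0 0 -1;0 0 1 0 0 0 -1;0 0 1 0 0 0 -1'
python3 -m handwheel '0 0 0.2 0 0 0 -1;0 0 0.35 0 0 0 -1;0 0 0.41 0 0 0 -1;0 0 0.41 0 0 0 -1;0 0 0.41 0 0 0 -1'
python3 -m handwheel '0 0 0 0 0 0 -1;0 0 0 0 0 0 0;0 0 0 0 0 0 0;0 0 0 0 0 0 0;0 0 0 0 0 0 0;0 0 0 0 0 0 0;0 0 0 0 0 0 0'
python3 -m handwheel '0 0 -0.3 0 0 0 1;0 0 -0.6 0 0 0 1;0 0 -1 0 0 0 1;0 0 -1 0 0 0 1;0 0 -1 0 0 0 1'
```

```text
time: 6.83
tool_pos: [499.5, -329.0, 164.9]
tcp_rot: [-3.137, 0.005, -3.095]
contact_force: [1.3, 0.9, -3.1]
grip_width: 15.8
finger_force: 30.0
time: 7.17
tool_pos: [460.8, -243.5, 159.1]
tcp_rot: [3.135, -0.006, -3.093]
contact_force: [-0.5, 0.2, -2.6]
grip_width: 15.9
finger_force: 30.0
time: 7.5
tool_pos: [428.0, -176.9, 159.7]
tcp_rot: [3.137, -0.005, -3.093]
contact_force: [0.7, 0.9, -3.2]
grip_width: 16.1
finger_force: 30.0
time: 7.92
tool_pos: [397.5, -111.7, 160.8]
tcp_rot: [3.141, -0.001, -3.094]
contact_force: [-0.0, -0.4, -2.7]
grip_width: 15.6
finger_force: 30.0
time: 8.33
tool_pos: [396.7, -112.3, 58.8]
tcp_rot: [3.139, -0.005, -3.096]
contact_force: [0.3, 0.6, -2.3]
grip_width: 16.1
finger_force: 30.0
time: 8.75
tool_pos: [398.7, -112.8, 21.2]
tcp_rot: [-3.141, 0.001, -3.095]
contact_force: [-0.3, -0.2, -2.0]
grip_width: 15.9
finger_force: 30.0
time: 9.33
tool_pos: [398.1, -112.2, 20.8]
tcp_rot: [-3.142, 0.0, -3.095]
contact_force: [0.3, -0.3, 0.1]
grip_width: 45.5
finger_force: 0.0
time: 9.75
tool_pos: [399.3, -112.8, 122.6]
tcp_rot: [-3.139, 0.005, -3.095]
contact_force: [-0.3, 0.2, -1.0]
grip_width: 74.7
finger_force: 0.0
```

```bash
for i in 1 2 3 4; do python3 -m handwheel '-0.12 0.95 0 0 0 0 1;-0.12 0.95 0 0 0 0 1;-0.12 0.95 0 0 0 0 1;-0.12 0.95 0 0 0 0 1;-0.12 0.95 0 0 0 0 1' | grep tool_pos; done
python3 - <<'E'
from h import *
o=bot.get_obs(); print(o['tool_pos'],o['tcp_rot'])
p=viewer.capture('wrist'); r=viewer.cut_out('tin',p); print([(d['score'],d['centre']) for d in r])
if r: print(fit([(p,r[0]['pixels'])],TIN,[428,271,0],0))
img=p['frame'][:,:,::-1].copy()
draw(img,p,place(TIN,[428.5,271.5,0],0),(0,255,0)); cv2.imwrite('pics/w2.png',img)
s=viewer.capture('side'); r=viewer.cut_out('tin',s); print([(d['score'],d['centre']) for d in r][:2])
E
```

```text
tool_pos: [405.0, -16.3, 119.8]
tool_pos: [413.0, 78.1, 120.2]
tool_pos: [420.8, 172.9, 120.3]
tool_pos: [428.3, 268.0, 120.3]
[428.28172801 267.98134832 120.26958351] [-3.14049693e+00 -1.07878166e-03 -3.09500020e+00]
[(0.74, [325.1, 240.3])]
([np.float64(430.8251380364677), np.float64(272.06336713043686), np.float64(-0.025561589574437625)], np.float64(0.02258315719212367))
[(0.69, [306.6, 226.5])]
```

View pics/w2.png

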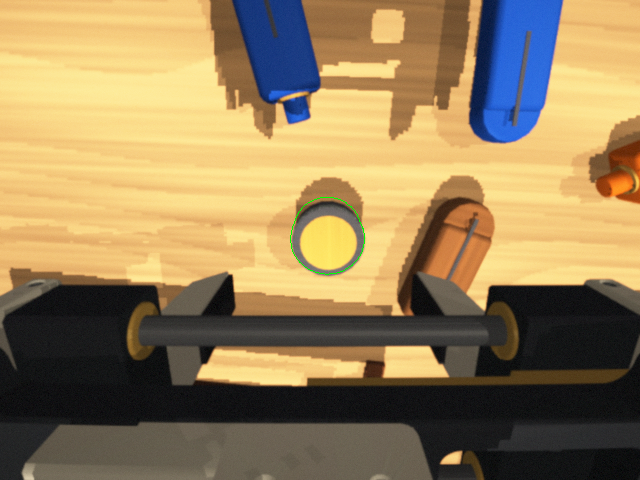

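```bash
python3 -m handwheel '-0.02 0.04 0.3 0 0 0 0.9;-0.02 0.04 0.6 0 0 0 0.9;-0.02 0.04 1 0 0 0 0.9;-0.02 0.04 1 0 0 0 0.9;-0.02 0.04 1 0 0 0 0.9'
python3 -m handwheel '0 0 0.1 0 0 0 0.9;0 0 0.17 0 0 0 0.9;0 0 0.17 0 0 0 0.9;0 0 0.17 0 0 0 0.9'
python3 -m handwheel '0 0 0 0 0 0 -1;0 0 0 0 0 0 -1;0 0 0 0 0 0 -1;0 0 0 0 0 0 -1;0 0 0 0 0 0 -1;0 0 0 0 0 0 -1;0 0 0 0 0 0 -1;0 0 0 0 0 0 -1'
python3 -m handwheel '0 0 0 0 0 0 -1;0 0 -0.1 0 0 0 -1;0 0 -0.3 0 0 0 -1;0 0 -0.7 0 0 0 -1;0 0 -1 0 0 0 -1;0 0 -1 0 0 0 -1;0 0 -1 0 0 0 -1'
```

```text
time: 12.03
tool_pos: [428.8, 272.3, 19.6]
tcp_rot: [-3.14, -0.005, -3.096]
contact_force: [0.3, 0.1, 1.4]
grip_width: 87.3
finger_force: 0.0
time: 12.37
tool_pos: [430.5, 273.9, 4.7]
tcp_rot: [3.141, 0.001, -3.095]
contact_force: [0.7, -0.3, -0.2]
grip_width: 87.2
finger_force: 0.0
time: 13.03
tool_pos: [430.1, 273.7, 3.9]
tcp_rot: [3.141, 0.0, -3.095]
contact_force: [-0.7, -1.0, 4.0]
grip_width: 57.4
finger_force: 30.0
time: 13.62
tool_pos: [431.0, 274.1, 105.6]
tcp_rot: [3.14, 0.004, -3.095]
contact_force: [-0.9, -0.5, -1.1]
grip_width: 57.9
finger_force: 30.0
```

```bash
for i in 1 2 3 4 5 6; do python3 -m handwheel '-0.07 -0.4 0 0 0 0 -1;-0.07 -0.8 0 0 0 0 -1;-0.07 -1 0 0 0 0 -1;-0.07 -1 0 0 0 0 -1' | grep -E 'tool_pos'; done
python3 -m handwheel '0 0 0 0 0 0 -1;0 0 0 0 0 0 -1;0 0 0 0 0 0 -1'
python3 - <<'E'
from h import *
p=viewer.capture('wrist'); cv2.imwrite('pics/w3.png',p['frame'][:,:,::-1])
E
```

```text
tool_pos: [440.5, 170.6, 102.2]
tool_pos: [452.8, 71.7, 102.5]
tool_pos: [465.0, -27.5, 102.7]
tool_pos: [477.1, -126.9, 102.8]
tool_pos: [488.8, -226.2, 102.8]
tool_pos: [500.4, -325.4, 102.6]
time: 15.87
tool_pos: [500.1, -321.3, 103.3]
tcp_rot: [3.14, -0.001, -3.093]
contact_force: [0.6, 0.6, -0.3]
grip_width: 57.1
finger_force: 30.0
```

View pics/w3.png

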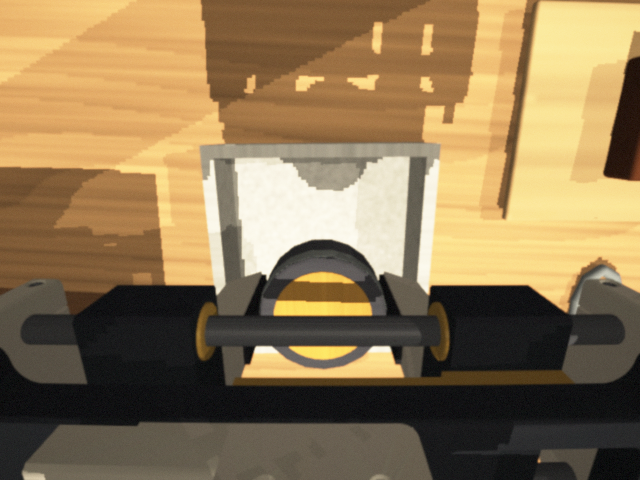

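```bash
python3 -m handwheel '0.02 -0.03 0.2 0 0 0 -1;0.02 -0.03 0.4 0 0 0 -1;0.02 -0.03 0.6 0 0 0 -1;0.02 -0.03 0.8 0 0 0 -1;0.02 -0.03 0.9 0 0 0 -1;0.02 -0.03 0.9 0 0 0 -1;0.02 -0.03 0.9 0 0 0 -1'
python3 -m handwheel '0 0 0 0 0 0 0.5;0 0 0 0 0 0 0.5;0 0 0 0 0 0 0.5;0 0 0 0 0 0 0.5;0 0 0 0 0 0 0.5'
python3 -m handwheel '0 0 -0.2 0 0 0 0.5;0 0 -0.5 0 0 0 0.5;0 0 -0.9 0 0 0 0.5;0 0 -0.9 0 0 0 0.5;0 0 -0.9 0 0 0 0.5;0 0 -0.9 0 0 0 0.5'
python3 -m handwheel '0 0 0 0 0 0 0.5;0 0 0 0 0 0 0.5;0 0 0 0 0 0 0.5'
```

```text
time: 16.5
tool_pos: [498.4, -326.1, 13.8]
tcp_rot: [3.141, -0.0, -3.094]
contact_force: [-0.3, 0.0, -1.3]
grip_width: 57.4
finger_force: 30.0
time: 16.92
tool_pos: [498.3, -327.0, 14.1]
tcp_rot: [-3.141, 0.001, -3.095]
contact_force: [-0.2, 0.2, 0.4]
grip_width: 69.0
finger_force: 0.0
time: 17.42
tool_pos: [497.9, -326.6, 103.7]
tcp_rot: [3.142, 0.0, -3.095]
contact_force: [0.1, -0.2, -0.6]
grip_width: 68.5
finger_force: 0.0
time: 17.67
tool_pos: [497.7, -326.4, 102.5]
tcp_rot: [3.14, -0.002, -3.095]
contact_force: [-0.3, -0.6, -0.5]
grip_width: 68.8
finger_force: 0.0
```

```bash
for i in 1 2 3; do python3 -m handwheel '0.3 0.73 0 0 0 0 1;0.3 0.73 0 0 0 0 1;0.3 0.73 0 0 0 0 1;0.3 0.73 0 0 0 0 1' | grep tool_pos; done
python3 -m handwheel '0 0 0.3 0 0 0 1;0 0 0.6 0 0 0 1;0 0 0.83 0 0 0 1;0 0 0.83 0 0 0 1;0 0 0.83 0 0 0 1'
python3 -m handwheel '0 0 0 0 0 0 -1;0 0 0 0 0 0 -1;0 0 0 0 0 0 -1;0 0 0 0 0 0 -1;0 0 0 0 0 0 -1;0 0 0 0 0 0 -1;0 0 0 0 0 0 -1;0 0 0 0 0 0 -1'
python3 -m handwheel '0 0 0 0 0 0 -1;0 0 0 0 0 0 -1;0 0 0 0 0 0 -1;0 0 0 0 0 0 -1;0 0 0 0 0 0 -1;0 0 0 0 0 0 -1;0 0 0 0 0 0 -1;0 0 0 0 0 0 -1'
python3 - <<'E'
from h import *
p=viewer.capture('top'); img=p['frame'][190:350,380:560,::-1]; cv2.imwrite('pics/t4.png',cv2.resize(img,None,fx=3,fy=3))
r=viewer.cut_out('tin',p); print([(d['score'],d['centre']) for d in r][:3])
E
```

```text
tool_pos: [463.9, -253.6, 103.3]
tool_pos: [431.6, -183.5, 103.8]
tool_pos: [399.0, -112.5, 104.0]
time: 19.08
tool_pos: [398.9, -113.5, 20.2]
tcp_rot: [3.141, -0.001, -3.096]
contact_force: [0.9, -0.2, 0.1]
grip_width: 92.1
finger_force: 0.0
time: 19.75
tool_pos: [398.1, -112.2, 20.8]
tcp_rot: [-3.142, 0.0, -3.095]
contact_force: [0.3, 0.4, -0.8]
grip_width: 43.2
finger_force: 0.0
time: 20.42
tool_pos: [398.0, -112.2, 20.7]
tcp_rot: [3.142, 0.0, -3.095]
contact_force: [0.3, -0.2, 0.3]
grip_width: 15.5
finger_force: 30.0
[(0.83, [499.1, 275.4])]
```

View pics/t4.png

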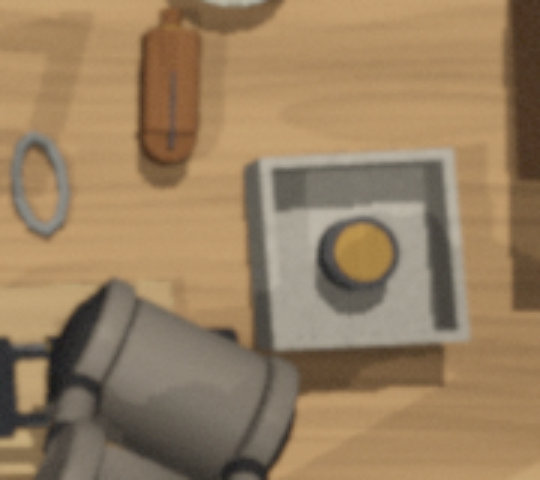

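The tin stands upright in the middle of the well, at about (360,250) in the crop. Next I'm putting the cover back.

```bash
python3 -m handwheel '0 0 -0.1 0 0 0 -1;0 0 -0.3 0 0 0 -1;0 0 -0.6 0 0 0 -1;0 0 -0.9 0 0 0 -1;0 0 -1 0 0 0 -1;0 0 -1 0 0 0 -1'
python3 -m handwheel '-0.1 -0.3 0 0 0 0 -1;-0.2 -0.5 0 0 0 0 -1;-0.3 -0.7 0 0 0 0 -1;-0.3 -0.7 0 0 0 0 -1'
python3 -m handwheel '-0.1 -0.3 0 0 0 0 -1;-0.2 -0.5 0 0 0 0 -1;-0.3 -0.7 0 0 0 0 -1;-0.3 -0.7 0 0 0 0 -1'
python3 -m handwheel '-0.1 -0.3 0 0 0 0 -1;-0.2 -0.5 0 0 0 0 -1;-0.3 -0.8 0 0 0 0 -1;-0.3 -0.8 0 0 0 0 -1;-0.3 -0.8 0 0 0 0 -1;-0.3 -0.8 0 0 0 0 -1'
python3 -m handwheel '0 0 0.2 0 0 0 -1;0 0 0.4 0 0 0 -1;0 0 0.45 0 0 0 -1;0 0 0.5 0 0 0 -1;0 0 0.54 0 0 0 -1;0 0 0.58 0 0 0 -1;0 0 0.59 0 0 0 -1;0 0 0.59 0 0 0 -1'
```

```text
time: 21.02
tool_pos: [399.3, -112.8, 122.9]
tcp_rot: [-3.139, 0.004, -3.095]
contact_force: [0.9, -0.2, -2.8]
grip_width: 15.8
finger_force: 30.0
time: 21.35
tool_pos: [432.8, -183.8, 119.5]
tcp_rot: [-3.14, 0.001, -3.097]
contact_force: [-0.0, 0.3, -2.3]
grip_width: 16.1
finger_force: 30.0
time: 21.68
tool_pos: [465.6, -252.1, 119.2]
tcp_rot: [-3.141, 0.0, -3.097]
contact_force: [-0.3, -0.4, -3.1]
grip_width: 15.9
finger_force: 30.0
time: 22.18
tool_pos: [497.1, -326.4, 119.0]
tcp_rot: [3.139, -0.003, -3.095]
contact_force: [-0.8, 0.7, -2.1]
grip_width: 15.7
finger_force: 30.0
time: 22.85
tool_pos: [498.2, -326.4, 62.6]
tcp_rot: [3.14, -0.0, -3.094]
contact_force: [-1.4, 6.5, 2.6]
grip_width: 15.7
finger_force: 30.0
```

```bash
python3 -m handwheel '0 0.01 0 0 0 0 -1;0 0.02 0 0 0 0 -1;0 0.03 0.01 0 0 0 -1;0 0.03 0.01 0 0 0 -1;0 0.03 0.01 0 0 0 -1'
python3 -m handwheel '0 0 0 0 0 0 0;0 0 0 0 0 0 0;0 0 0 0 0 0 0;0 0 0 0 0 0 0;0 0 0 0 0 0 0;0 0 0 0 0 0 0;0 0 0 0 0 0 0'
python3 -m handwheel '0 0 -0.2 0 0 0 0;0 0 -0.5 0 0 0 0;0 0 -1 0 0 0 0.9;0 0 -1 0 0 0 0.9;0 0 -1 0 0 0 0.9;0 0 -1 0 0 0 0.9'
python3 -m handwheel '0.05 1 -0.4 0 0 0.015 0.9;0.05 1 -0.4 0 0 0.015 0.9;0.05 1 -0.4 0 0 0.015 0.9;0.05 1 -0.4 0 0 0.015 0.9;0.05 1 -0.4 0 0 0.015 0.9'
python3 - <<'E'
from h import *
import pickle
p=viewer.capture('top'); s=viewer.capture('side')
img=s['frame'][300:420,160:330,::-1].copy(); 
CV=COVER+[box(-40,40,-8,8,8,34)]
pm=[(c,viewer.cut_out('cover',c)[0]['pixels']) for c in (p,s)]
for z in (46,50,54,58): print(z,fit(pm,CV,[498,-325,.05],z))
im=s['frame'][:,:,::-1].copy(); draw(im,s,place(CV,[498.3,-325,.041],50),(0,255,0))
cv2.imwrite('pics/s5.png',np.hstack([cv2.resize(i,None,fx=2.3,fy=2.3,interpolation=cv2.INTER_CUBIC) for i in (img,im[300:420,160:330])]))
for n,c in (('top',p),('side',s)):
    for d in viewer.cut_out('tree1',c): print(n,d['score'],d['centre'])
E
```

```text
time: 23.27
tool_pos: [498.5, -326.1, 62.6]
tcp_rot: [-3.138, 0.002, -3.095]
contact_force: [-3.1, -0.9, 7.0]
grip_width: 15.6
finger_force: 30.0
time: 23.85
tool_pos: [498.1, -324.8, 60.6]
tcp_rot: [3.141, -0.0, -3.095]
contact_force: [-0.3, -0.5, -0.4]
grip_width: 45.5
finger_force: 0.0
time: 24.35
tool_pos: [498.1, -324.8, 160.8]
tcp_rot: [-3.141, 0.001, -3.095]
contact_force: [-0.1, 0.6, -0.4]
grip_width: 67.7
finger_force: 0.0
time: 24.77
tool_pos: [488.1, -224.0, 199.7]
tcp_rot: [3.141, -0.001, -3.14]
contact_force: [0.1, -0.5, -1.0]
grip_width: 87.4
finger_force: 0.0
46 ([np.float64(495.9474752416302), np.float64(-325.1075390078601), np.float64(0.05047068236694027)], np.float64(0.5343415504378852))
50 ([np.float64(499.2444654710225), np.float64(-326.6649705239907), np.float64(0.06686332211042435)], np.float64(0.5369833212472807))
54 ([np.float64(500.2636808245078), np.float64(-329.58409890839795), np.float64(0.030738645088067177)], np.float64(0.5406172543375709))
58 ([np.float64(502.9935379099767), np.float64(-331.7143165970408), np.float64(0.008676324654239577)], np.float64(0.5439669552784177))
top 0.93 [190.7, 360.9]
top 0.81 [126.5, 336.0]
top 0.64 [434.7, 220.3]
top 0.55 [262.3, 366.7]
side 0.86 [284.7, 190.9]
side 0.84 [321.2, 205.1]
side 0.8 [303.6, 343.6]
side 0.72 [262.4, 220.7]
side 0.7 [317.1, 174.7]
```

View pics/s5.png

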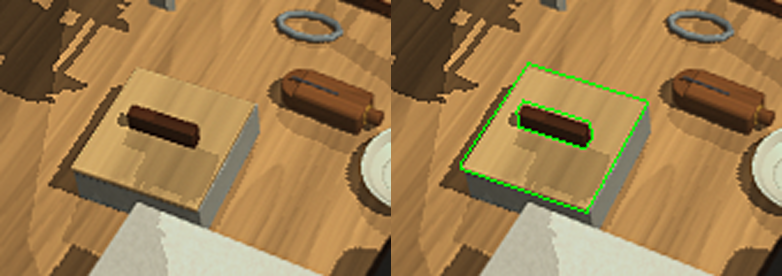

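The cover sits seated: the model drawn at z=50 matches its outline at (140,130) in the crop. The right tree seems to have been knocked, so I'm measuring it again.

```bash
python3 - <<'E'
from h import *
s=viewer.capture('side'); w=viewer.capture('wrist'); img=w['frame'][:,:,::-1].copy()
m=min(viewer.cut_out('tree1',s),key=lambda d:np.hypot(d['centre'][0]-303,d['centre'][1]-343))['pixels']
rw=viewer.cut_out('tree1',w); print([(d['score'],d['centre'],d['pixels'].sum()) for d in rw])
for h in (-.4,0,.4): q,f=fit([(s,m)],TREE,[590,-185,h],0); print(q,f)
draw(img,w,place(TREE,q,0),(0,255,0)); cv2.imwrite('pics/w6.png',img)
E
```

```text
[(0.98, [360.7, 315.9], np.int64(2361))]
[np.float64(624.0700793192274), np.float64(-180.56172207864915), np.float64(-0.015546453308311621)] 0.07294743059657416
[np.float64(624.1051063048708), np.float64(-180.30461903337957), np.float64(-0.007738863898592272)] 0.07140749483623487
[np.float64(622.8469713400768), np.float64(-180.13990735657643), np.float64(-0.0037317739138276957)] 0.0734296667649661
```

View pics/w6.png

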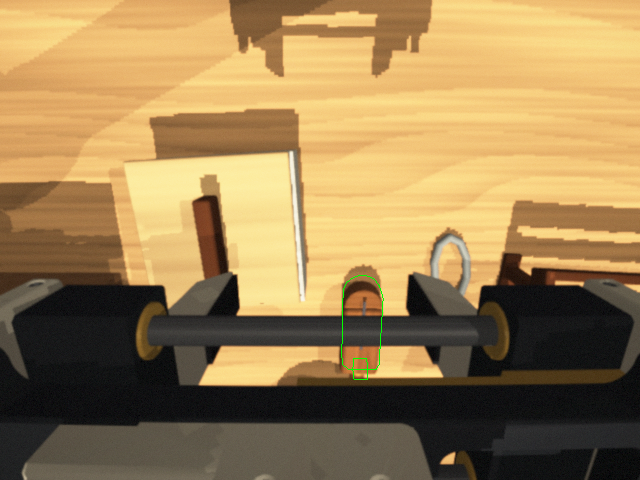

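```bash
python3 -m handwheel '-0.67 0.21 0 0 0 0 0.9;-0.67 0.21 0 0 0 0 0.9;-0.67 0.21 0 0 0 0 0.9;-0.67 0.21 0 0 0 0 0.9' | grep tool
python3 -m handwheel '-0.67 0.21 0.7 0 0 0 0.9;-0.67 0.21 0.7 0 0 0 0.9;-0.67 0.21 0.7 0 0 0 0.9;-0.67 0.21 0.7 0 0 0 0.9;-0.67 0.21 0.7 0 0 0 0.9'
python3 - <<'E'
from h import *
s=viewer.capture('side'); w=viewer.capture('wrist')
rw=viewer.cut_out('tree1',w); print([(d['score'],d['centre'],d['pixels'].sum()) for d in rw])
q,f=fit([(w,rw[0]['pixels'])],TREE,[624,-181,-.01],0); print(q,f)
p=viewer.capture('top');cr=viewer.cut_out('cover',p); print([(d['score'],d['centre'],d['pixels'].sum()) for d in cr]); print(fit([(p,cr[0]['pixels'])],COVER+[box(-40,40,-8,8,8,34)],[498,-325,.05],50))
E
```

```text
tool_pos: [556.1, -203.6, 200.0]
time: 26.02
tool_pos: [621.4, -183.4, 130.0]
tcp_rot: [3.141, -0.002, 3.141]
contact_force: [-0.4, -0.4, 1.1]
grip_width: 87.3
finger_force: 0.0
[(0.69, [324.1, 237.0], np.int64(6883))]
[np.float64(627.8788964136811), np.float64(-182.24376399419512), np.float64(-0.04423384240746448)] 0.0341926828383915
[(0.84, [521.5, 283.5], np.int64(1446))]
([np.float64(500.1363635685743), np.float64(-331.58392691918675), np.float64(0.05294195265808138)], np.float64(0.6673376660723529))
```

```bash
python3 -m handwheel '-0.04 0.01 0.3 0 0 0.011 0.9;-0.04 0.01 0.6 0 0 0.011 0.9;-0.04 0.01 0.9 0 0 0.011 0.9;-0.04 0.01 1 0 0 0.011 0.9;-0.04 0.01 1 0 0 0.011 0.9;-0.04 0.01 1 0 0 0.011 0.9'
python3 -m handwheel '0 0 0.15 0 0 0 0.9;0 0 0.27 0 0 0 0.9;0 0 0.27 0 0 0 0.9;0 0 0.27 0 0 0 0.9'
python3 -m handwheel '0 0 0 0 0 0 -1;0 0 0 0 0 0 -1;0 0 0 0 0 0 -1;0 0 0 0 0 0 -1;0 0 0 0 0 0 -1;0 0 0 0 0 0 -1;0 0 0 0 0 0 -1;0 0 0 0 0 0 -1'
python3 -m handwheel '0 0 0 0 0 0 -1;0 0 0 0 0 0 -1;0 0 0 0 0 0 -1;0 0 0 0 0 0 -1;0 0 0 0 0 0 -1;0 0 0 0 0 0 -1'
```

```text
time: 26.77
tool_pos: [626.8, -182.7, 31.9]
tcp_rot: [-3.141, 0.001, 3.106]
contact_force: [-0.5, -0.4, 0.8]
grip_width: 86.9
finger_force: 0.0
time: 27.1
tool_pos: [626.5, -182.3, 4.3]
tcp_rot: [3.142, 0.0, 3.107]
contact_force: [-0.4, -0.4, 0.4]
grip_width: 87.4
finger_force: 0.0
time: 27.77
tool_pos: [626.4, -182.2, 3.7]
tcp_rot: [3.141, 0.0, 3.107]
contact_force: [0.6, -0.4, 0.8]
grip_width: 43.8
finger_force: 30.0
time: 28.27
tool_pos: [626.4, -182.2, 3.7]
tcp_rot: [3.141, 0.0, 3.107]
contact_force: [-0.2, 0.1, 1.2]
grip_width: 44.1
finger_force: 30.0
```

```bash
cat >> h.py <<'E'
RBED=Ro.from_euler('z',-.057).as_matrix()@RB
def bed(v): return RBED@np.array(v,float)+[622.3,152,85]
RT=RBED@np.array([[-1,0,0],[0,1,0],[0,0,-1.]])
def delta(p0,R0,p1,R1):
    return np.round(R0.T@(np.array(p1)-p0)/100,3), np.round(Ro.from_matrix(R0.T@R1).as_rotvec()/np.pi,4)
def dn(yaw): return Ro.from_euler('xyz',[np.pi,0,yaw]).as_matrix()
E
python3 - <<'E'
from h import *
R0=dn(3.107); p=np.array([626.4,-182.2,163.5]); t=bed([-2,-60,75]); print(t)
print(delta(p,R0,t,RT))
E
```

```text
[597.57323437  93.31335191 156.92679888]
(array([0.383, 2.744, 0.066]), array([ 0.0009, -0.0833,  0.0071]))
```

```bash
python3 -m handwheel '0 0 -0.1 0 0 0 -1;0 0 -0.3 0 0 0 -1;0 0 -0.6 0 0 0 -1;0 0 -0.8 0 0 0 -1;0 0 -0.8 0 0 0 -1' | grep -E 'tool|for'
python3 -m handwheel '0 0 -0.3 0 0 0 -1;0 0 -0.6 0 0 0 -1;0 0 -0.8 0 0 0 -1;0 0 -0.8 0 0 0 -1' | grep -E 'tool|for'
python3 -m handwheel '0.13 0.3 0 0 0 0 -1;0.13 0.6 0 0 0 0 -1;0.13 0.92 0 0 0 0 -1;0.13 0.92 0 0 0 0 -1' | grep tool
python3 -m handwheel '0.13 0.3 0 0 0 0 -1;0.13 0.6 0 0 0 0 -1;0.13 0.92 0 0 0 0 -1;0.13 0.92 0 0 0 0 -1' | grep tool
python3 -m handwheel '0.12 0.3 0.03 0 -0.03 0.003 -1;0.12 0.6 0.066 0.001 -0.06 0.007 -1;0.12 0.9 0.066 0.001 -0.083 0.007 -1;0.12 0.9 0.066 0.001 -0.083 0.007 -1;0.12 0.9 0.066 0.001 -0.083 0.007 -1;0.12 0.9 0.066 0.001 -0.083 0.007 -1;0.12 0.9 0.066 0.001 -0.083 0.007 -1'
python3 - <<'E'
from h import *
o=bot.get_obs(); R=Ro.from_euler('xyz',o['tcp_rot']).as_matrix()
print('bed coords',RBED.T@(o['tool_pos']-[622.3,152,85]), delta(o['tool_pos'],R,bed([-2,-60,5]),RT))
s=viewer.capture('side'); p=viewer.capture('top'); im=s['frame'][:,:,::-1].copy()
tw=[(P+[0,0,-3.5])@(Ro.from_euler('xyz',o['tcp_rot']).as_matrix()@np.diag([-1,1,-1])).T+o['tool_pos'] for P in TREE]
draw(im,s,tw,(0,255,0)); draw(im,s,place(BED,[622.3,152,-.057],85,RB),(255,255,0))
cv2.imwrite('pics/s7.png',cv2.resize(im[160:340,220:420],None,fx=3,fy=3,interpolation=cv2.INTER_CUBIC))
E
```

```text
tool_pos: [629.1, -183.3, 89.4]
contact_force: [1.0, 0.3, -0.4]
finger_force: 30.0
tool_pos: [628.4, -183.0, 168.5]
contact_force: [-0.3, -0.6, -0.6]
finger_force: 30.0
tool_pos: [615.6, -84.2, 162.0]
tool_pos: [605.8, 7.8, 162.2]
time: 30.27
tool_pos: [598.5, 91.8, 156.7]
tcp_rot: [-3.141, 0.26, 3.083]
contact_force: [-0.3, 0.4, -1.4]
grip_width: 43.9
finger_force: 30.0
bed coords [ -1.05373321 -61.48729441  74.53489384] (array([0.008, 0.015, 0.695]), array([-0.0003, -0.0006, -0.0003]))
```

View pics/s7.png

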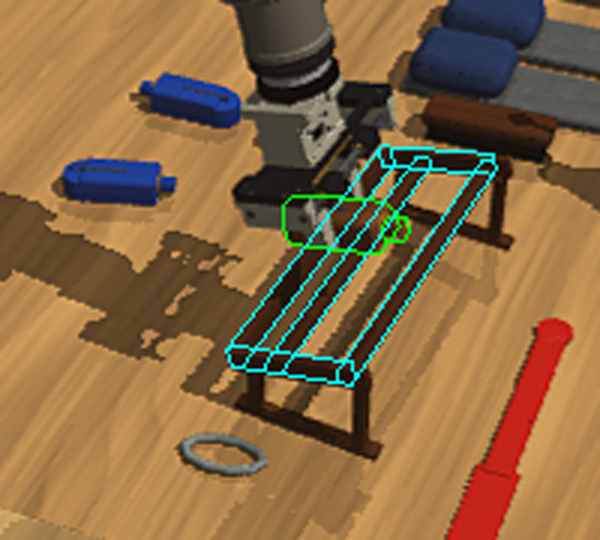

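```bash
python3 -m handwheel '0.01 0 0.2 0 0 0 -1;0.01 0.01 0.4 0 0 0 -1;0.01 0.01 0.55 0 0 0 -1;0.01 0.01 0.65 0 0 0 -1;0.01 0.01 0.67 0 0 0 -1;0.01 0.01 0.67 0 0 0 -1;0.01 0.01 0.67 0 0 0 -1'
python3 -m handwheel '0 0 0.01 0 0 0 -1;0 0 0.01 0 0 0 -1;0 0 0.02 0 0 0 -1;0 0 0.02 0 0 0 -1;0 0 0.02 0 0 0 -1'
```

```text
time: 30.95
tool_pos: [614.8, 92.7, 92.8]
tcp_rot: [-3.142, 0.262, 3.084]
contact_force: [-0.8, -0.6, -0.6]
grip_width: 43.7
finger_force: 30.0
time: 31.37
tool_pos: [614.9, 93.1, 90.5]
tcp_rot: [-3.141, 0.261, 3.085]
contact_force: [-0.2, -0.5, -0.4]
grip_width: 43.8
finger_force: 30.0
```

```bash
python3 -m handwheel '0 0 0.01 0 0 0 -1;0 0 0.01 0 0 0 -1;0 0 0.02 0 0 0 -1;0 0 0.02 0 0 0 -1;0 0 0.02 0 0 0 -1' | grep -E 'tool|con'
python3 -m handwheel '0 0 0.005 0 0 0 -1;0 0 0.01 0 0 0 -1;0 0 0.01 0 0 0 -1;0 0 0.01 0 0 0 -1' | grep -E 'tool|con'
```

```text
tool_pos: [615.4, 93.0, 88.1]
contact_force: [-0.6, -0.4, -1.8]
tool_pos: [615.5, 92.9, 87.8]
contact_force: [-4.7, -0.0, 5.6]
```

```bash
python3 -m handwheel '0 0 0 0 0 0 0.6;0 0 0 0 0 0 0.6;0 0 0 0 0 0 0.6;0 0 0 0 0 0 0.6;0 0 0 0 0 0 0.6;0 0 0 0 0 0 0.6' | grep -E 'tool|con|grip'
python3 -m handwheel '0 0 -0.2 0 0 0 0.6;0 0 -0.5 0 0 0 0.6;0 0 -0.9 0 0 0 0.9;0 0 -1 0 0 0 0.9;0 0 -1 0 0 0 0.9;0 0 -1 0 0 0 0.9'
python3 - <<'E'
from h import *
s=viewer.capture('side'); w=viewer.capture('wrist'); p=viewer.capture('top')
R=RBED
for n,c in (('side',s),('wrist',w),('top',p)):
    for d in viewer.cut_out('tree1',c): print(n,d['score'],d['centre'],d['pixels'].sum())
tr=[P@RBED.T+bed([-2,-60,0]) for P in TREE]
out=[]
for c in (s,w):
    im=c['frame'][:,:,::-1].copy(); draw(im,c,tr,(0,255,0)); out.append(im)
cv2.imwrite('pics/c8.png',np.vstack([cv2.resize(out[0][200:320,250:410],(400,300)),cv2.resize(out[1],(400,300))]))
E
```

```text
tool_pos: [615.7, 92.9, 87.2]
contact_force: [0.1, -0.2, -0.5]
grip_width: 72.5
time: 33.12
tool_pos: [590.0, 94.5, 184.4]
tcp_rot: [-3.142, 0.262, 3.084]
contact_force: [-0.0, 0.7, -0.5]
grip_width: 86.8
finger_force: 0.0
side 0.71 [285.8, 193.2] 446
side 0.68 [339.1, 253.3] 630
side 0.57 [256.5, 217.0] 462
side 0.42 [330.7, 208.6] 70
wrist 0.79 [323.5, 241.2] 8384
wrist 0.75 [630.4, 38.0] 1321
top 0.89 [189.6, 360.7] 987
top 0.88 [322.6, 204.7] 367
top 0.84 [263.7, 367.6] 956
top 0.71 [129.4, 339.5] 924
```

View pics/c8.png

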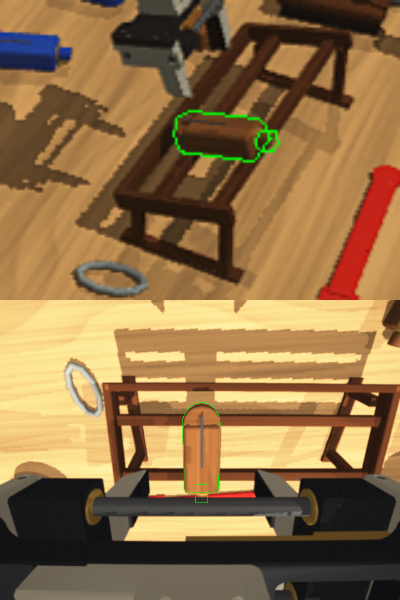

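```bash
python3 - <<'E'
from h import *
p=np.array([590,94.2,184.2])
print(delta(p,RT,[560,160,190],dn(3.084)))
print(delta([560,160,190],dn(3.084),[448,372,130],dn(2.845)))
E
```

```text
(array([ 0.311,  0.64 , -0.143]), array([0.    , 0.0833, 0.0002]))
(array([1.24 , 2.052, 0.6  ]), array([ 0.    , -0.    ,  0.0761]))
```

```bash
python3 -m handwheel '0.31 0.64 -0.14 0 0.083 0 0.9;0.31 0.64 -0.14 0 0.083 0 0.9;0.31 0.64 -0.14 0 0.083 0 0.9;0.31 0.64 -0.14 0 0.083 0 0.9;0.31 0.64 -0.14 0 0.083 0 0.9' | grep -E 'tool|rot'
python3 -m handwheel '0.62 0.98 0 0 0 0 0.9;0.62 0.98 0 0 0 0 0.9;0.62 0.98 0 0 0 0 0.9;0.62 0.98 0 0 0 0 0.9' | grep -E 'tool|rot'
python3 -m handwheel '0.62 0.98 0.6 0 0 0.076 0.9;0.62 0.98 0.6 0 0 0.076 0.9;0.62 0.98 0.6 0 0 0.076 0.9;0.62 0.98 0.6 0 0 0.076 0.9;0.62 0.98 0.6 0 0 0.076 0.9;0.62 0.98 0.6 0 0 0.076 0.9;0.62 0.98 0.6 0 0 0.076 0.9' | grep -E 'tool|rot'
python3 - <<'E'
from h import *
w=viewer.capture('wrist'); im=w['frame'][:,:,::-1].copy()
for d in viewer.cut_out('tree1',w): print(d['score'],d['centre'],d['pixels'].sum())
d=min(viewer.cut_out('tree1',w),key=lambda d:np.hypot(d['centre'][0]-325,d['centre'][1]-240))
q,f=fit([(w,d['pixels'])],TREE,[448,372,-.297],0); print(q,f); draw(im,w,place(TREE,q,0),(0,255,0)); cv2.imwrite('pics/w9.png',cv2.resize(im,(480,360)))
o=bot.get_obs(); print(o['tool_pos'],o['tcp_rot'])
E
```

```text
tool_pos: [560.2, 159.9, 188.3]
tcp_rot: [-3.141, 0.0, 3.085]
tool_pos: [500.6, 264.9, 189.2]
tcp_rot: [3.14, -0.001, 3.088]
tool_pos: [448.9, 361.7, 130.3]
tcp_rot: [3.141, 0.002, 2.844]
0.94 [515.4, 44.3] 8753
0.83 [333.9, 229.3] 7042
0.7 [81.0, 70.1] 11100
0.66 [314.3, 43.4] 6073
[np.float64(450.10790059566034), np.float64(371.32285433399056), np.float64(-0.2847232527556539)] 0.032741044881778314
[448.80449517 361.90234387 130.28672484] [3.14058494e+00 1.45283185e-03 2.84365048e+00]
```

View pics/w9.png

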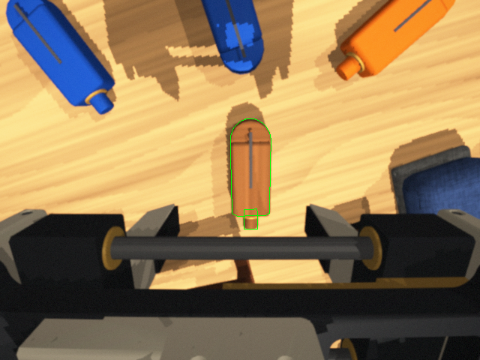

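```bash
python3 -m handwheel '0.03 0.09 0.3 0 0 0 0.9;0.03 0.09 0.6 0 0 0 0.9;0.03 0.09 0.9 0 0 0 0.9;0.03 0.09 1 0 0 0 0.9;0.03 0.09 1 0 0 0 0.9' | grep tool
python3 -m handwheel '0 0 0.15 0 0 0 0.9;0 0 0.27 0 0 0 0.9;0 0 0.27 0 0 0 0.9;0 0 0.27 0 0 0 0.9'
python3 -m handwheel '0 0 0 0 0 0 -1;0 0 0 0 0 0 -1;0 0 0 0 0 0 -1;0 0 0 0 0 0 -1;0 0 0 0 0 0 -1;0 0 0 0 0 0 -1;0 0 0 0 0 0 -1;0 0 0 0 0 0 -1' | grep -E 'grip'
python3 -m handwheel '0 0 0 0 0 0 -1;0 0 0 0 0 0 -1;0 0 0 0 0 0 -1;0 0 0 0 0 0 -1;0 0 0 0 0 0 -1;0 0 0 0 0 0 -1'
python3 -m handwheel '0 0 -0.1 0 0 0 -1;0 0 -0.3 0 0 0 -1;0 0 -0.6 0 0 0 -1;0 0 -0.8 0 0 0 -1;0 0 -0.8 0 0 0 -1' | grep -E 'tool|for'
python3 -m handwheel '0 0 -0.3 0 0 0 -1;0 0 -0.6 0 0 0 -1;0 0 -0.9 0 0 0 -1;0 0 -0.9 0 0 0 -1;0 0 -0.9 0 0 0 -1;0 0 -0.9 0 0 0 -1'
python3 - <<'E'
from h import *
o=bot.get_obs(); R=Ro.from_euler('xyz',o['tcp_rot']).as_matrix(); t=bed([-2,60,75]); print(t,delta(o['tool_pos'],R,t,RT))
# two steps: first translate to x-80 & yaw, then tilt
m=[530,215,170]; print(delta(o['tool_pos'],R,m,dn(np.pi-.057)), delta(m,dn(np.pi-.057),t,RT))
E
```

```text
tool_pos: [446.3, 370.9, 27.2]
time: 35.65
tool_pos: [447.6, 372.4, 3.0]
tcp_rot: [3.142, 0.0, 2.845]
contact_force: [-0.3, -0.8, 0.8]
grip_width: 87.1
finger_force: 0.0
grip_width: 44.0
time: 36.82
tool_pos: [447.2, 372.5, 2.4]
tcp_rot: [-3.141, 0.0, 2.846]
contact_force: [-0.8, -0.4, 2.1]
grip_width: 43.9
finger_force: 29.9
tool_pos: [449.5, 374.0, 87.3]
contact_force: [0.5, 0.4, -1.0]
finger_force: 29.9
time: 37.73
tool_pos: [446.5, 372.0, 171.1]
tcp_rot: [-3.14, -0.001, 2.846]
contact_force: [0.0, -0.9, -2.8]
grip_width: 44.0
finger_force: 29.9
[604.40953111 213.11846469 156.92679888] (array([-1.974, -1.059,  0.141]), array([-0.0105, -0.0834, -0.0755]))
(array([-1.257, -1.258,  0.012]), array([-0.0005, -0.0005, -0.076 ])) (array([-0.744,  0.024,  0.131]), array([ 0.    , -0.0833, -0.    ]))
```

```bash
python3 -m handwheel '-0.3 -0.3 0 0 0 0 -1;-0.63 -0.63 0 0 0 0 -1;-0.63 -0.63 0 0 0 0 -1;-0.63 -0.63 0 0 0 0 -1' | grep tool
python3 -m handwheel '-0.3 -0.3 0 0 0 -0.03 -1;-0.63 -0.63 0 0 0 -0.06 -1;-0.63 -0.63 0 0 0 -0.076 -1;-0.63 -0.63 0 0 0 -0.076 -1;-0.63 -0.63 0 0 0 -0.076 -1' | grep tool
python3 -m handwheel '-0.3 0.02 0 0 -0.03 0 -1;-0.5 0.02 0.06 0 -0.06 0 -1;-0.73 0.02 0.13 0 -0.083 0 -1;-0.73 0.02 0.13 0 -0.083 0 -1;-0.73 0.02 0.13 0 -0.083 0 -1;-0.73 0.02 0.13 0 -0.083 0 -1;-0.73 0.02 0.13 0 -0.083 0 -1'
python3 - <<'E'
from h import *
for i in range(3):
    viewer.capture('top'); o=bot.get_obs(); R=Ro.from_euler('xyz',o['tcp_rot']).as_matrix()
    print('bed',RBED.T@(o['tool_pos']-[622.3,152,85]), delta(o['tool_pos'],R,bed([-4,60,5]),RT))
E
```

```text
tool_pos: [489.4, 291.3, 170.3]
tool_pos: [530.1, 215.9, 171.2]
time: 39.07
tool_pos: [603.4, 213.9, 159.8]
tcp_rot: [3.141, 0.26, 3.085]
contact_force: [-0.3, 0.9, -0.3]
grip_width: 44.1
finger_force: 29.9
bed [-2.03259694 60.5276715  78.03815724] (array([ 0.018, -0.005,  0.73 ]), array([ 0.0001, -0.0005, -0.    ]))
bed [-1.86377246 60.32861595 78.00707547] (array([ 0.02 , -0.003,  0.73 ]), array([ 0.0001, -0.0004, -0.0001]))
bed [-1.74320637 60.13911472 77.95563999] (array([ 0.022, -0.001,  0.73 ]), array([ 0.    , -0.0003, -0.0001]))
```

```bash
python3 -m handwheel '0.02 0 0.2 0 0 0 -1;0.02 0 0.4 0 0 0 -1;0.02 0 0.6 0 0 0 -1;0.02 0 0.7 0 0 0 -1;0.02 0 0.735 0 0 0 -1;0.02 0 0.735 0 0 0 -1;0.02 0 0.735 0 0 0 -1' | grep -E 'tool|con'
python3 -m handwheel '0 0 0.005 0 0 0 -1;0 0 0.01 0 0 0 -1;0 0 0.015 0 0 0 -1;0 0 0.015 0 0 0 -1' | grep -E 'tool|con'
python3 -m handwheel '0 0 0.005 0 0 0 -1;0 0 0.01 0 0 0 -1;0 0 0.01 0 0 0 -1;0 0 0.01 0 0 0 -1' | grep -E 'tool|con'
```

```text
tool_pos: [621.4, 212.2, 88.9]
contact_force: [0.6, 0.6, -1.4]
tool_pos: [621.5, 212.1, 86.9]
contact_force: [-0.3, -0.8, -1.4]
tool_pos: [621.6, 212.1, 86.2]
contact_force: [-3.9, 0.3, 4.7]
```

Contact. Releasing and retreating.

```bash
python3 -m handwheel '0 0 0 0 0 0 0.6;0 0 0 0 0 0 0.6;0 0 0 0 0 0 0.6;0 0 0 0 0 0 0.6;0 0 0 0 0 0 0.6;0 0 0 0 0 0 0.6' | grep -E 'tool|con|grip'
python3 -m handwheel '0 0 -0.2 0 0 0 0.6;0 0 -0.5 0 0 0 0.6;0 0 -0.9 0 0 0 0.6;0 0 -1 0 0 0 0.6;0 0 -1 0 0 0 0.6'
python3 -m handwheel '1 0 -0.6 0 0.083 0 0.6;1 0 -0.6 0 0.083 0 0.6;1 0 -0.6 0 0.083 0 0.6;1 0 -0.6 0 0.083 0 0.6;1 0 -0.6 0 0.083 0 0.6'
python3 -m handwheel '1 0.5 0 0 0 0 0.6;1 0.5 0 0 0 0 0.6;1 0.5 0 0 0 0 0.6;1 0.5 0 0 0 0 0.6'
python3 - <<'E'
from h import *
s=viewer.capture('side'); p=viewer.capture('top')
for n,c in (('side',s),('top',p)):
    print(n,[(d['score'],d['centre']) for d in viewer.cut_out('tree1',c)])
cr=[(c,viewer.cut_out('cover',c)[0]['pixels']) for c in (p,s)]
print(fit(cr,COVER+[box(-40,40,-8,8,8,34)],[498,-325,.05],50))
out=[]
for c,(r0,r1,c0,c1) in ((s,(180,400,180,420)),(p,(150,320,180,550))):
    im=c['frame'][:,:,::-1].copy()
    for y in (-60,60): draw(im,c,[P@RBED.T+bed([-2,y,0]) for P in TREE],(0,255,0))
    im=im[r0:r1,c0:c1]; out.append(cv2.resize(im,(400,int(400*im.shape[0]/im.shape[1])),interpolation=cv2.INTER_CUBIC))
cv2.imwrite('pics/c10.png',np.vstack(out))
E
```

```text
tool_pos: [621.7, 212.0, 85.3]
contact_force: [0.2, 0.2, -0.1]
grip_width: 72.9
time: 41.38
tool_pos: [597.3, 214.3, 186.5]
tcp_rot: [3.139, 0.268, 3.084]
contact_force: [1.4, 0.4, -0.4]
grip_width: 73.1
finger_force: 0.0
time: 41.8
tool_pos: [483.5, 220.0, 213.7]
tcp_rot: [-3.141, -0.0, 3.085]
contact_force: [0.1, 0.3, 0.3]
grip_width: 74.0
finger_force: 0.0
time: 42.13
tool_pos: [383.3, 277.2, 213.0]
tcp_rot: [-3.141, -0.003, 3.087]
contact_force: [-0.1, 1.3, 0.3]
grip_width: 73.4
finger_force: 0.0
side [(0.88, [258.3, 218.6]), (0.85, [355.6, 228.0]), (0.79, [286.2, 193.7]), (0.76, [340.1, 252.7]), (0.48, [315.9, 172.9])]
top [(0.8, [320.5, 221.3]), (0.79, [271.4, 213.1]), (0.78, [261.7, 372.7]), (0.73, [118.3, 341.8]), (0.69, [191.9, 374.5])]
([np.float64(499.63058976309605), np.float64(-325.35079789445376), np.float64(0.04941809683624472)], np.float64(0.04543611202059744))
```

View pics/c10.png

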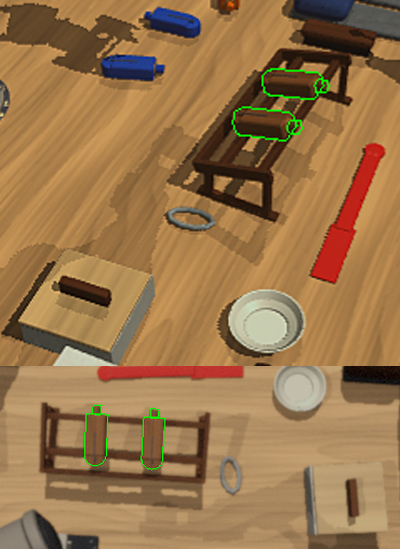

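Both trees match the planned outlines on the rails at (95,435) and (152,440) in the crop, and the cover sits level on the well at (345,497). Handing in.

```bash
python3 -c "
from plant import bot
print(bot.close_job())"
```

```text
the job is handed in; nothing more can be done
None
```

The job is handed in: the tin is upright in the covered well, both shoe trees I found (two of the possible four) are on the rack lying along the slope about 76 mm apart, and I did not touch the shoehorn, dish, carabiner or brush; no verdict was returned.

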